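# Fill the round tin of mounted stones

## Task

The round tin behind the vice holds mounted grinding stones, one in the middle and six evenly round it, but the middle place and one place in the ring are empty. Put the two straight cylindrical stones from the worktop into the empty places, shank up, each standing flat on the tin's floor in the middle of its place. Set them down gently instead of dropping them, for they chip.

Things in the scene. Friction and masses are not known exactly. Their poses are not given: they have to be found in the camera images.
- tin: Round open aluminium tin fixed to the worktop: 158 mm across, 152 inside, wall 22 high, floor 4 mm thick. Origin: centre of its underside, z up. Places 49 mm apart: one at the origin (empty), six round it at 0 (empty), 60, 120, 180, 240, 300 degrees from its x axis. The other five hold stones like stone_a, cemented fast, shank tops 84 mm up. Gaps: 9 mm between stones, 7 to the wall.
- rim_place (a point): Centre of the empty place in the ring, on the tin's inner floor, 4 mm above the worktop, 49 mm from the tin's centre along the tin's own x axis; axes as the tin's. In both empty places fingers have most room between the neighbouring shanks when they close along 30, 90 or 150 degrees from the tin's x axis.
- stone_a: Loose straight cylindrical orange-brown stone, about 120 g, standing shank up: 40 mm diameter, 30 high, edges rounded 3 mm; on top an upright steel shank of 12 mm diameter, top 80 mm above the underside (its lowest 4 mm in an 18 mm collar). Origin: centre of its underside, z up. Grip the shank about 58 mm up. Stands on the worktop right or left of the vice.
- stone_b: A second stone just like stone_a; either may go in either place. Among them stand, with like shanks, a tapered stone (a cone) and a flat wide wheel (58 mm wide, 14 thick), which do not belong in the tin. Which stands where varies.
Not all that is in view belongs to the job. Leave any blue look-alike of the stone_a alone.

How it is judged (in metres and radians):
At the end, for the whole second after the job is handed in: One straight stone stands in the middle of the tin and the other in the empty ring place, each within 12 mm of the centre of its place, on the tin's floor (underside within 4 mm of it), shank up within 7 degrees, and at rest (((horizontal distance between stone_a and tin below 0.012 m and horizontal distance between stone_b and rim_place below 0.012 m) or (horizontal distance between stone_b and tin below 0.012 m and horizontal distance between stone_a and rim_place below 0.012 m)) and z of each of stone_a, stone_b in the frame of tin below 0.008 m and angle between each of stone_a, stone_b's own z axis and vertical below 0.12 rad and linear speed of each of stone_a, stone_b below 0.03 m/s); the robot touches nothing.
It fails at once if stone_a dropped into the tin (faster than 0.7 m/s just above its floor) (horizontal distance between stone_a and tin below 0.08 m and z of stone_a in the frame of tin below 0.04 m and linear speed of stone_a above 0.7 m/s).
It fails at once if stone_b dropped into the tin (faster than 0.7 m/s just above its floor) (horizontal distance between stone_b and tin below 0.08 m and z of stone_b in the frame of tin below 0.04 m and linear speed of stone_b above 0.7 m/s).
It also fails if it takes over 51 s, if anything falls off the work surface, if the arm or the gripper's body presses on something with over 40 N, if the wrist force passes 120 N, or if a joint passes its speed limit or range.

## Robot

A 6-joint arm with a two-finger parallel gripper is mounted at the origin on a cart in front of the work surface, level with it; the furniture and walls round the work are solid. World frame = base frame: x ahead of the robot, y to its left, z up, the work surface at z = 0. Lengths are in mm, angles in rad, forces in N, time in s.
With the tool pointing down it reaches from about 250 to 850 mm from the base axis. Payload 12.5 kg.
Tool frame: the origin (TCP) lies at the very end of the fingers, on their centre line; the grasp point (between the pads) lies robot.grasp_offset behind it (robot.grasp_offset is the distance from the TCP to the grasp point, in mm); y points along the fingers, x is the direction in which the jaws open and shut, and the axes are right-handed (so a half turn about y gives the same grasp; the last joint's range is limited). The gripper opens to 93 mm and grips with 3 to 60 N. Pads are 15 mm wide; open, the fingers measure 128 mm over their backs; the gripper's body (75 mm by 188 mm) begins 65 mm behind the grasp point.
Start: joints at [-1.426, 0.351, 1.652, -0, 1.139, -0.085], TCP at [125.301, -535.522, 218.633] pointing down, gripper open.
Joint ranges: [-2.75, 2.75], [-0.79, 2.1], [0.01, 2.65], [-1.57, 4.71], [0.07, 3.14], [-2.87, 2.87]. Speed limits (rad/s): [2.22, 2.22, 2.79, 3.14, 3.14, 3.14].

## Interface

Orientations are given as a unit quaternion [w, x, y, z].
In Python, from rig import get_obs, capture, camera_info, robot gives the robot as it stands. The module is installed in compiled form; this text tells all that it offers.
- The arm moves only by the tool apply_moves, never from a script. Its argument "rows" is a list of rows, each an object of numbers: "tx", "ty", "tz": the shift along the tool's x, y, z in m; "yaw": the turn about the tool's y in degrees; "hand": the opening, from 0 (shut) to 1 (fully open). A call has 1 to 20 rows; each row is the pose to reach, as a shift and turn from the pose commanded when the call began, along the tool's axes at that moment; what a row does not reach only later rows make up. A row lasts 1/12 s, in which the tool goes at most 41.7 mm and 7.16 degrees, less where a joint would pass 70% of its speed; a pose out of reach is approached as far as the arm can. A call with a gripper value outside its range is refused whole. The fingers move at their own pace and stop on an object; "grip_force" is the grip in N (left out, the last holds). Time passes only in rows, so rows that repeat a pose let the fingers close. It gives the time, the measured TCP pose, the force and the opening at its end, in the units of the state.
- get_obs(): the state, without advancing time (a new reading comes with each control period).
- capture(name): name is "scene" or "side" or "wrist"; returns (picture, depth): 420x560x3 uint8, red, green, blue; 420x560 float32, mm along the optical axis (not along the pixel's ray), 0 where there is no reading.
- camera_info(name): a dict with "fovy" (degrees; the focal length in pixels is half the picture's height over the tangent of half this angle, whatever the lens; pixels are square), "cx", "cy" (the principal point, pixels), "dist_coeffs" ([k1, k2, p1, p2, k3] as OpenCV has them; the pictures are not rectified), "extrinsics" (4x4, takes a point from camera to world coordinates). Camera axes: x right, y up, looking along -z (the intrinsics and any distortion apply to the point x, -y, -z); pixel columns grow to the right and rows downward; lengths in mm; the calibration is good to about 2 mm. A picture is of the moment at which its call begins: read the wrist's pose just before it. camera_info takes no time and is no camera call; for the wrist camera it gives the pose at the moment of the call.
- robot.job_done(): hands the job in, once; it reports no verdict.
The state is a dict: "clock": time; "joint_pos": joint angles; "joint_velocities": joint speeds; "effort": joint torques, N m; "eef_pos": TCP position; "ee_rot": TCP orientation; "contact_force": force on the tool from outside, world axes, zero at the start; "moment": the same for the moment, N m; "width": opening from 0.0 (shut) to 1.0 (fully open).
Only numpy, scipy, OpenCV 4.12 (cv2) and the standard library are available. Lean on these libraries where they do the work, as an engineer would, in place of code of your own. Each camera call takes 0.05 s, during which the arm holds its last target.

## Working session

There is one attempt and no reset: what is moved stays moved. The work goes in short steps, Python scripts to look and compute and a tool call to move; the robot and the scene stay as the last step left them, time stands still between calls to the robot, and variables do not carry over. Pictures are saved under pics/ and viewed, and the job is handed in when it is done.

Besides the shell and the picture viewer there is one more tool, called as a command line: name --argument value ..., lists and objects as JSON in quotes. apply_moves: Moves the arm, as the interface text tells. Its arguments: {"type":"object","properties":{"rows":{"type":"array","items":{"type":"object","properties":{"tx":{"type":"number"},"ty":{"type":"number"},"tz":{"type":"number"},"yaw":{"type":"number"},"hand":{"type":"number"}}}},"grip_force":{"type":"number"}},"required":["rows"]}

```bash
mkdir -p pics; ls
python3 - <<'E'
from rig import get_obs, capture, camera_info, robot
import cv2,numpy as np
o=get_obs(); print({k:np.round(v,3) for k,v in o.items()}, robot.grasp_offset)
for n in ["scene","side"]:
    p,d=capture(n); cv2.imwrite(f"pics/{n}0.png",p[:,:,::-1]); np.save(f"{n}0.npy",d); i=camera_info(n); print(n,i)
E
```

```text
pics
{'clock': np.float64(0.0), 'joint_pos': array([-1.426,  0.351,  1.652,  0.   ,  1.139, -0.085]), 'joint_velocities': array([-0.001, -0.001, -0.001,  0.002,  0.001,  0.001]), 'effort': array([ 1.0000e-03, -4.9733e+01, -2.8526e+01,  7.0000e-02,  2.6000e-02,
       -0.0000e+00]), 'eef_pos': array([ 125.263, -535.171,  218.073]), 'ee_rot': array([ 0.554, -0.554,  0.44 , -0.439]), 'contact_force': array([-0.149,  1.289,  1.286]), 'moment': array([-0.036, -0.002,  0.04 ]), 'width': np.float64(1.003)} 18.8
scene {'fovy': 49.304189997846436, 'cx': 286.0427910757705, 'cy': 212.69409268453708, 'dist_coeffs': array([0.01316912, 0.        , 0.        , 0.        , 0.        ]), 'extrinsics': array([[-8.80433754e-01,  3.41244627e-01, -3.29224102e-01,
         2.43340893e+02],
       [-4.73803283e-01, -6.60402332e-01,  5.82562623e-01,
         6.48404891e+02],
       [-1.86239998e-02,  6.68895257e-01,  7.43123329e-01,
         6.77177250e+02],
       [ 0.00000000e+00,  0.00000000e+00,  0.00000000e+00,
         1.00000000e+00]])}
side {'fovy': 52.4285204360462, 'cx': 277.64745872108296, 'cy': 201.7816269489783, 'dist_coeffs': array([0.00363298, 0.        , 0.        , 0.        , 0.        ]), 'extrinsics': array([[-8.14277182e-01,  3.01859886e-01, -4.95815773e-01,
         1.34415580e+02],
       [-5.80325737e-01, -4.03881920e-01,  7.07178502e-01,
         7.71245600e+02],
       [ 1.32177961e-02,  8.63573971e-01,  5.04048892e-01,
         4.67936875e+02],
       [ 0.00000000e+00,  0.00000000e+00,  0.00000000e+00,
         1.00000000e+00]])}
```

View pics/scene0.png

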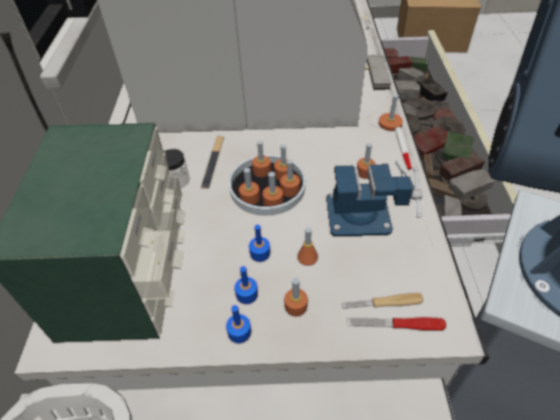

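View pics/side0.png

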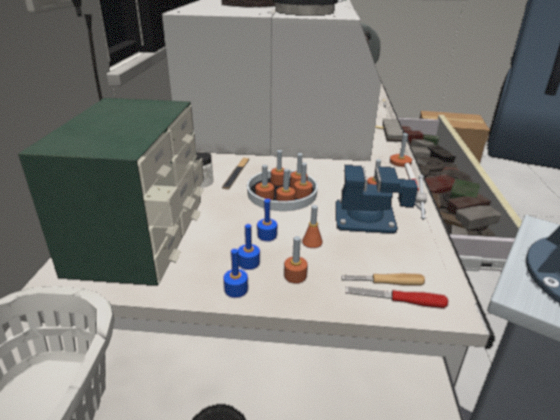

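The scene view shows four loose orange tools: one at (296,300), one at (367,160) partly behind the vice, a cone at (308,250) and a wide flat one at (391,121). There are also three blue look-alikes. The tin is at (267,183). The first two look like the straight cylinders, so I'll enlarge them to confirm.

```bash
cat > h.py <<'E'
import numpy as np, cv2
from rig import camera_info
def K(n):
    i=camera_info(n); f=210/np.tan(np.radians(i["fovy"])/2)
    return np.array([[f,0,i["cx"]],[0,f,i["cy"]],[0,0,1.]]),np.array(i["dist_coeffs"]),np.array(i["extrinsics"])
def ray(n,uv,P=None):
    k,d,E=P or K(n); q=cv2.undistortPoints(np.array(uv,float).reshape(-1,1,2),k,d)[:,0]
    v=np.c_[q[:,0],-q[:,1],-np.ones(len(q))]@E[:3,:3].T
    return E[:3,3],v
def plane(n,uv,z,P=None):
    o,v=ray(n,uv,P); return o+v*((z-o[2])/v[:,2])[:,None]
def proj(n,X,P=None):
    k,d,E=P or K(n); c=(np.array(X,float).reshape(-1,3)-E[:3,3])@E[:3,:3]
    c=c*[1,-1,-1]; return cv2.projectPoints(c,np.zeros(3),np.zeros(3),k,d)[0][:,0]
def cloud(n,dep,P=None):
    vv,uu=np.mgrid[0:420,0:560]; o,v=ray(n,np.c_[uu.ravel(),vv.ravel()],P)
    return (o+v*dep.reshape(-1,1)).reshape(420,560,3)
E
python3 - <<'E'
from h import *
a=cv2.imread('pics/scene0.png')
c1=cv2.resize(a[80:210,215:415],None,fx=4,fy=4,interpolation=2)[:, :800]
cv2.imwrite('pics/c1.png',c1)
b=cv2.resize(a[215:345,215:345],None,fx=4,fy=4,interpolation=2); cv2.imwrite('pics/c2.png',b)
for n in ['scene','side']:
    a=cv2.imread(f'pics/{n}0.png'); hsv=cv2.cvtColor(a,cv2.COLOR_BGR2HSV)
    m=((hsv[...,0]<14)&(hsv[...,1]>130)&(hsv[...,2]>70)).astype(np.uint8)
    C=cloud(n,np.load(f'{n}0.npy'))
    N,l,s,c=cv2.connectedComponentsWithStats(m)
    for i in range(1,N):
        if s[i,4]>40:
            p=C[l==i]; top=p[(p[:,2]>5)]
            print(n,s[i],np.round(c[i]),np.median(p,0).round(),p.min(0).round(),p.max(0).round())
E
```

```text
scene [380 114  21  16 212] [390. 122.] [ 455. -233.   16.] [ 243. -269.    6.] [480. 648. 677.]
scene [430 133  12  17  71] [436. 139.] [ 352. -311.  -50.] [ 336. -331.  -53.] [ 371. -266.  -48.]
scene [403 153   8  16  65] [407. 160.] [ 378. -125.   16.] [ 243. -143.    9.] [392. 648. 677.]
scene [252 158  19  19 251] [261. 168.] [637.  53.  30.] [243.  28.   5.] [669. 648. 677.]
scene [262 161  38  44 709] [281. 187.] [570.  80.  33.] [243.   8.   3.] [632. 648. 677.]
scene [358 160   9  18 106] [362. 169.] [449. -42.  29.] [243. -61.   8.] [463. 648. 677.]
scene [239 182  21  22 296] [250. 193.] [616. 130.  33.] [243.  77.   4.] [664. 648. 677.]
scene [299 247  18  18 247] [307. 256.] [451. 208.  21.] [243. 196.   5.] [469. 648. 677.]
scene [285 291  22  24 324] [296. 304.] [421. 309.  30.] [243. 283.   9.] [444. 648. 677.]
scene [393 318  52  12 535] [420. 323.] [235. 243.  21.] [201. 222.  11.] [276. 648. 677.]
side [391 155  20  11 132] [400. 160.] [ 454. -229.   12.] [ 430. -261.    3.] [ 480. -213.   16.]
side [255 169  28  29 350] [270. 185.] [631. 115.  27.] [134.  41.   2.] [679. 771. 468.]
side [276 173  36  27 485] [294. 189.] [568.  81.  29.] [544.  32.   2.] [612. 132.  37.]
side [303 227  18  20 270] [312. 237.] [450. 208.  17.] [134. 195.   2.] [467. 771. 468.]
side [285 258  22  24 385] [295. 271.] [420. 311.  24.] [134. 283.   4.] [443. 771. 468.]
side [393 291  55  16 567] [421. 298.] [233. 245.  17.] [134. 225.   7.] [274. 771. 468.]
```

View pics/c1.png

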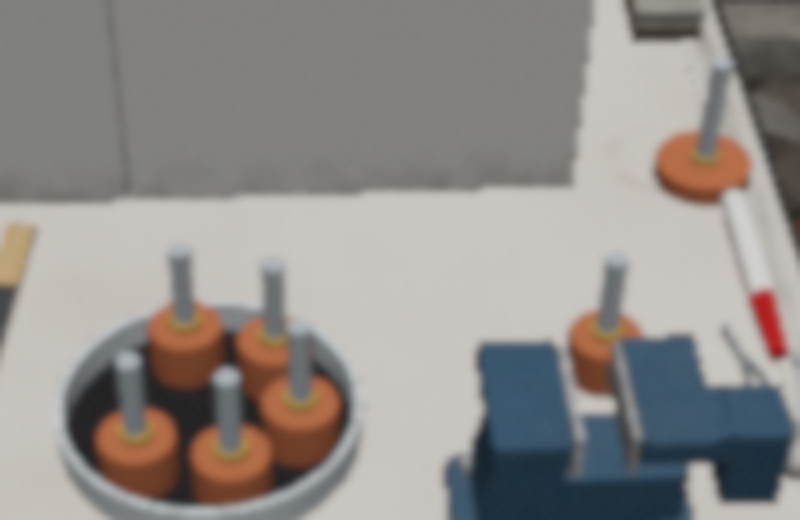

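View pics/c2.png

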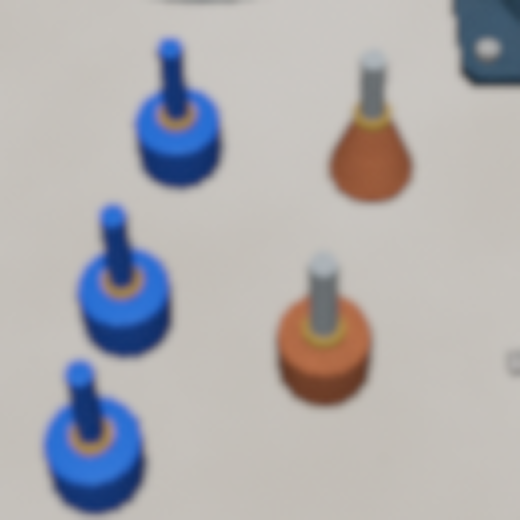

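The crops confirm it: the straight cylinders are at (296,300) and (367,160). The cone at (308,250) and the flat wheel at (391,121) are the distractors. Next I'll locate the shank tops.

Run:
```python
from h import *
def full(c): return np.array(c)/4.-0.375
A=full([[615,261]])+[215,80]; B=full([[322,264]])+[215,215]
T=full([[179,250],[271,265],[300,330],[227,376],[128,358]])+[215,80]
print('A',plane('scene',A,80),'B',plane('scene',B,80))
t=plane('scene',T,84)[:,:2]; print(t.round(1))
# fit: angle theta, ring order; unknown centre
from scipy.optimize import least_squares
best=None
for th0 in np.radians(range(0,360,15)):
    def r(p):
        q=p[:2]+49*np.c_[np.cos(p[2]+np.radians(range(60,301,60))),np.sin(p[2]+np.radians(range(60,301,60)))]
        return np.linalg.norm(t[:,None]-q[None],axis=2).min(1).tolist()+np.linalg.norm(t[:,None]-q[None],axis=2).min(0).tolist()
    s=least_squares(r,[*t.mean(0),th0])
    if best is None or s.cost<best.cost: best=s
p=best.x; print(p[:2],np.degrees(p[2]),best.fun.round(1)); print('rim',p[:2]+49*np.array([np.cos(p[2]),np.sin(p[2])]))
# heights
for n in ['scene']:
    C=cloud(n,np.load(n+'0.npy')); g=C[...,2].copy()
    ok=(C[...,0]<1200)&(C[...,0]>200)
    # tall things between
    for y0 in range(-150,420,50):
        print(y0,[int(np.max(g[(C[...,1]>y0)&(C[...,1]<y0+50)&(C[...,0]>x0)&(C[...,0]<x0+50)],initial=-1)) for x0 in range(250,850,50)])
```

```text
A [[447.62120035 -57.7642285   80.        ]] B [[428.3606861  298.39449168  80.        ]]
[[645.5  38.7]
 [598.2  27.8]
 [562.4  64.2]
 [577.9 108.6]
 [626.2 119.3]]
[611.5917184   73.91430791] 13.026663339867591 [0.7 1.2 2.  1.2 1.5 1.5 1.2 2.  1.2 0.7]
rim [659.3307169   84.95912674]
-150 [-1, 5, 20, 5, 4, 6, 303, 305, 306, -1, -1, -1]
-100 [3, 10, 11, 83, 81, 5, 5, 5, 307, 310, 310, -1]
-50 [5, 89, 4, 33, 34, 5, 25, 26, 5, 6, 312, 313]
0 [5, 92, 108, 108, 107, 34, 87, 87, 80, 5, 10, 284]
50 [5, 20, 108, 109, 108, 39, 87, 37, 38, 11, 11, 6]
100 [4, 4, 15, 107, 15, 25, 87, 88, 27, 11, 72, 72]
150 [23, 5, 4, 73, 82, 4, 27, 28, 5, 5, 73, -1]
200 [24, 22, 4, 44, 84, 83, 32, 4, 113, 228, 228, -1]
250 [23, 19, 16, 84, 5, 31, 4, 5, 228, 228, 228, 228]
300 [5, 4, 5, 82, 33, 83, 4, 219, 228, 228, 228, 229]
350 [-1, 3, 5, 4, 83, 34, 167, 228, 228, 228, 228, 228]
400 [-1, -1, -1, 4, 32, 5, 227, 228, 228, 229, 228, 227]
```

```bash
cat >> h.py <<'E'
from scipy.spatial.transform import Rotation as Rn
from rig import get_obs
def tool():
    o=get_obs(); q=np.array(o["ee_rot"]); return np.array(o["eef_pos"]),Rn.from_quat(q[[1,2,3,0]]).as_matrix()
def to(target,jawdeg=None):
    p,R=tool(); s=R.T@(np.array(target)-p)/1000
    ang=np.degrees(np.arctan2(R[1,0],R[0,0])); out=[]
    if jawdeg is not None:
        d=(jawdeg-ang+90)%180-90   # world +z turn; tool y down -> yaw=-d
        out=[-d, -d+180 if d>0 else -d-180]
    print('pos',p.round(1),'jaw',round(ang,1),'tilt y',R[:,1].round(3),'shift m',s.round(4),'yaw',np.round(out,1),'j',np.round(get_obs()["joint_pos"],2),'t',round(float(get_obs()["clock"]),2),'w',round(float(get_obs()["width"]),3))
E
python3 - <<'E'
from h import *
to([440,-110,230],0); p,R=tool(); print(R.round(3))
E=K('wrist'); print(E[0],E[2].round(2))
# side check of B and A
for X in ([428.4,298.4,80],[447.6,-57.8,80],[611.6,73.9,4],[659.3,85,4]): print(proj('side',X))
a=cv2.imread('pics/side0.png')
cv2.imwrite('pics/s1.png',cv2.resize(a[130:290,240:440],None,fx=4,fy=4,interpolation=2))
E
```

```text
pos [ 125.3 -535.3  218.2] jaw -76.8 tilt y [-0.     0.001 -1.   ] shift m [-0.3424 -0.0115  0.4033] yaw [-76.8 103.2] j [-1.43  0.35  1.65 -0.    1.14 -0.08] t 0.1 w 1.002
[[ 0.228 -0.     0.974]
 [-0.974  0.001  0.228]
 [-0.001 -1.     0.   ]]
[[303.76731498   0.         275.76590744]
 [  0.         303.76731498 207.36129391]
 [  0.           0.           1.        ]] [[ 2.3000e-01  9.5000e-01  2.3000e-01  1.8910e+02]
 [-9.7000e-01  2.2000e-01  5.0000e-02 -5.2151e+02]
 [-0.0000e+00 -2.4000e-01  9.7000e-01  3.8339e+02]
 [ 0.0000e+00  0.0000e+00  0.0000e+00  1.0000e+00]]
[[296.5165168  236.68692495]]
[[378.24248704 158.82390532]]
[[282.07149639 190.69638041]]
[[262.28013685 186.55702041]]
```

View pics/s1.png

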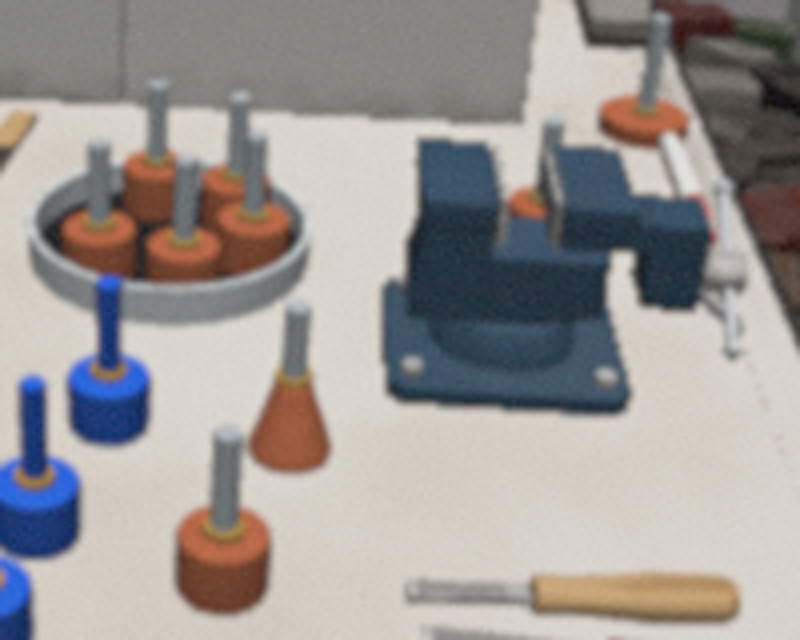

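apply_moves --rows '[{"tx": -0.026, "tz": 0.028, "yaw": -5, "hand": 0.6}, {"tx": -0.052, "tz": 0.056, "yaw": -10, "hand": 0.6}, {"tx": -0.078, "tz": 0.084, "yaw": -15, "hand": 0.6}, {"tx": -0.104, "tz": 0.112, "yaw": -20, "hand": 0.6}, {"tx": -0.13, "tz": 0.14, "yaw": -25, "hand": 0.6}, {"tx": -0.156, "tz": 0.169, "yaw": -30, "hand": 0.6}, {"tx": -0.182, "tz": 0.197, "yaw": -36, "hand": 0.6}, {"tx": -0.208, "tz": 0.225, "yaw": -41, "hand": 0.6}, {"tx": -0.234, "tz": 0.253, "yaw": -46, "hand": 0.6}, {"tx": -0.26, "tz": 0.281, "yaw": -51, "hand": 0.6}, {"tx": -0.286, "tz": 0.309, "yaw": -57, "hand": 0.6}, {"tx": -0.312, "tz": 0.337, "yaw": -62, "hand": 0.6}, {"tx": -0.338, "tz": 0.365, "yaw": -67, "hand": 0.6}, {"tx": -0.364, "tz": 0.394, "yaw": -72, "hand": 0.6}, {"tx": -0.39, "tz": 0.422, "yaw": -77, "hand": 0.6}, {"tx": -0.39, "tz": 0.422, "yaw": -77, "hand": 0.6}, {"tx": -0.39, "tz": 0.422, "yaw": -77, "hand": 0.6}, {"tx": -0.39, "tz": 0.422, "yaw": -77, "hand": 0.6}]' --grip_force 25

```text
invalid input at $.rows[0]: expected keys tx, ty, tz, yaw, hand
```

Run:
```python
from h import *
from rig import capture
to([447.6,-57.8,39.2],0)
P=K('wrist'); p,d=capture('wrist'); cv2.imwrite('pics/w1.png',p[:,:,::-1]); np.save('w1.npy',d)
print(proj('wrist',[[447.6,-57.8,80],[447.6,-57.8,0]],P))
import pickle; pickle.dump(P,open('w1.pkl','wb'))
```

```text
pos [ 125.3 -535.3  218.2] jaw -76.8 tilt y [-0.     0.001 -1.   ] shift m [-0.3913  0.1794  0.4226] yaw [-76.8 103.2] j [-1.43  0.35  1.65 -0.    1.14 -0.08] t 0.1 w 1.002
[[ -81.1317124  -173.43695825]
 [ -52.39015078 -158.69553892]]
```

View pics/w1.png

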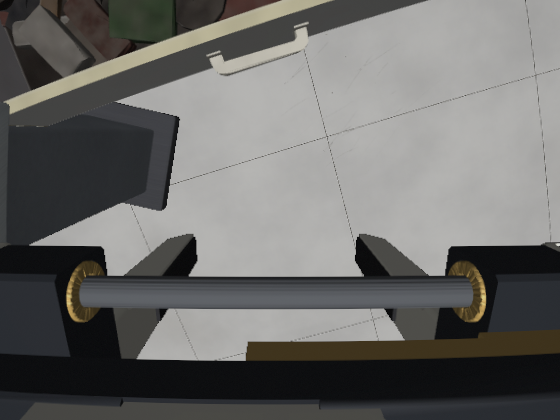

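The wrist view at the start pose shows only the floor and drawer, with the fingers at (175,270) and (375,270). The call was refused because every row needs all five keys, so I'll repeat it with them.

apply_moves --rows '[{"tx": -0.026, "ty": 0, "tz": 0.028, "yaw": -5, "hand": 0.6}, {"tx": -0.052, "ty": 0, "tz": 0.056, "yaw": -10, "hand": 0.6}, {"tx": -0.078, "ty": 0, "tz": 0.084, "yaw": -15, "hand": 0.6}, {"tx": -0.104, "ty": 0, "tz": 0.112, "yaw": -20, "hand": 0.6}, {"tx": -0.13, "ty": 0, "tz": 0.14, "yaw": -25, "hand": 0.6}, {"tx": -0.156, "ty": 0, "tz": 0.169, "yaw": -30, "hand": 0.6}, {"tx": -0.182, "ty": 0, "tz": 0.197, "yaw": -36, "hand": 0.6}, {"tx": -0.208, "ty": 0, "tz": 0.225, "yaw": -41, "hand": 0.6}, {"tx": -0.234, "ty": 0, "tz": 0.253, "yaw": -46, "hand": 0.6}, {"tx": -0.26, "ty": 0, "tz": 0.281, "yaw": -51, "hand": 0.6}, {"tx": -0.286, "ty": 0, "tz": 0.309, "yaw": -57, "hand": 0.6}, {"tx": -0.312, "ty": 0, "tz": 0.337, "yaw": -62, "hand": 0.6}, {"tx": -0.338, "ty": 0, "tz": 0.365, "yaw": -67, "hand": 0.6}, {"tx": -0.364, "ty": 0, "tz": 0.394, "yaw": -72, "hand": 0.6}, {"tx": -0.39, "ty": 0, "tz": 0.422, "yaw": -77, "hand": 0.6}, {"tx": -0.39, "ty": 0, "tz": 0.422, "yaw": -77, "hand": 0.6}, {"tx": -0.39, "ty": 0, "tz": 0.422, "yaw": -77, "hand": 0.6}, {"tx": -0.39, "ty": 0, "tz": 0.422, "yaw": -77, "hand": 0.6}]' --grip_force 25

```text
clock: 1.65
eef_pos: [446.9, -59.9, 218.4]
ee_rot: [-0.707, 0.707, 0.001, -0.001]
contact_force: [-0.6, -0.2, 0.7]
width: 0.598
```

Run:
```python
from h import *
from rig import capture
to([447.6,-57.8,39.2],0)
P=K('wrist'); p,d=capture('wrist'); cv2.imwrite('pics/w2.png',p[:,:,::-1]); np.save('w2.npy',d)
print(proj('wrist',[[447.6,-57.8,80],[447.6,-57.8,0]],P))
import pickle; pickle.dump(P,open('w2.pkl','wb'))
```

```text
pos [446.9 -59.9 218.4] jaw 0.1 tilt y [-0.001 -0.    -1.   ] shift m [0.0008 0.1792 0.0021] yaw [ 1.000e-01 -1.799e+02] j [-0.24  0.17  1.89 -0.    1.08 -0.24] t 1.65 w 0.598
[[276.33424768 195.92214878]
 [276.27561412 183.32909546]]
```

View pics/w2.png

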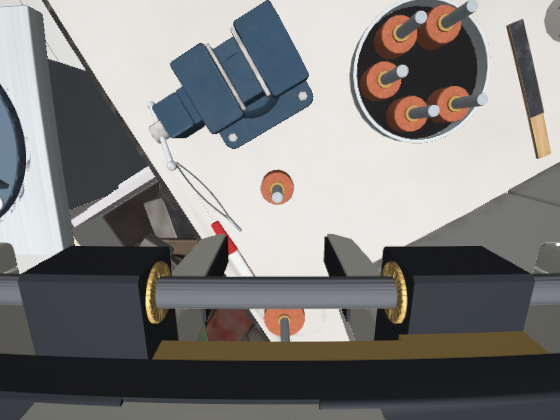

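The wrist view shows stone A at (277,188) with its shank top at (277,197), where I predicted it. The tin is at (425,70). A wire thing lies left of the stone at (205,195). I'll refine the tin pose from this view and check the wire.

Run:
```python
from h import *
import pickle
P=pickle.load(open('w2.pkl','rb')); d=np.load('w2.npy'); a=cv2.imread('pics/w2.png')
cv2.imwrite('pics/c3.png',cv2.resize(a[0:150,345:505],None,fx=4,fy=4,interpolation=2))
C=cloud('w',d,P)
for u,v in [(240,228),(238,226),(210,203),(180,170),(172,167),(205,185),(225,235),(277,188),(277,196)]: print((u,v),C[v,u].round())
g=C[...,2]; 
m=(C[...,0]>385)&(C[...,0]<515)&(abs(C[...,1]+58)<20)&(g>0); m[232:]=0
print('tall near finger', [(x0,int(g[m&(C[...,0]>x0)&(C[...,0]<=x0+10)].max(initial=-1))) for x0 in range(385,515,10)])
hsv=cv2.cvtColor(a,cv2.COLOR_BGR2HSV)
```

```text
(240, 228) [ 400. -117.    1.]
(238, 226) [ 397. -115.    0.]
(210, 203) [361. -84.  -1.]
(180, 170) [327. -40.   4.]
(172, 167) [345. -28.  85.]
(205, 185) [356. -60.  -2.]
(225, 235) [ 381. -124.   10.]
(277, 188) [448. -54.  58.]
(277, 196) [448. -58.  79.]
tall near finger [(385, 1), (395, 0), (405, 1), (415, 1), (425, 30), (435, 79), (445, 80), (455, 34), (465, 29), (475, 1), (485, 1), (495, 1), (505, 1)]
```

View pics/c3.png

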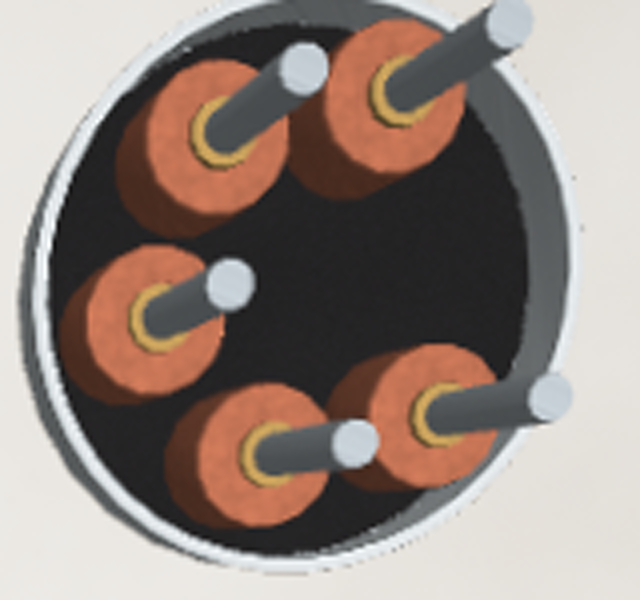

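The area beside stone A is clear. The tin crop shows five shank tops at about (304,68), (510,22), (230,284), (355,443) and (549,396), which I'll use for the fit. Now I lower onto stone A.

```bash
cat > fit.py <<'E'
from h import *
from scipy.optimize import least_squares
def fit(t):
    an=np.radians(np.arange(60,301,60)); best=None
    for th0 in np.radians(range(0,360,15)):
        def r(p):
            q=p[:2]+49*np.c_[np.cos(p[2]+an),np.sin(p[2]+an)]
            D=np.linalg.norm(t[:,None]-q[None],axis=2); return np.r_[D.min(1),D.min(0)]
        s=least_squares(r,[*t.mean(0),th0])
        if best is None or s.cost<best.cost: best=s
    p=best.x; print('tin',p[:2].round(1),'ang',np.degrees(p[2]).round(1)%360,'res',best.fun[:5].round(1),'rim',(p[:2]+49*np.array([np.cos(p[2]),np.sin(p[2])])).round(1)); return p
E
python3 - <<'E'
from fit import *
import pickle
P=pickle.load(open('w2.pkl','rb'))
T=np.array([(304,68),(510,22),(230,284),(355,443),(549,396)])/4.-.375+[345,0]
fit(plane('w',T,84,P)[:,:2])
print('A',plane('w',[[277,197]],80,P))
E
```

```text
tin [611.6  74.1] ang 13.7 res [0.3 0.3 0.4 0.1 0.7] rim [659.2  85.8]
A [[448.28175046 -58.92075947  80.        ]]
```

apply_moves --rows '[{"tx": 0.001, "ty": 0.03, "tz": 0.002, "yaw": 0, "hand": 0.5}, {"tx": 0.001, "ty": 0.06, "tz": 0.002, "yaw": 0, "hand": 0.5}, {"tx": 0.001, "ty": 0.09, "tz": 0.002, "yaw": 0, "hand": 0.5}, {"tx": 0.001, "ty": 0.12, "tz": 0.002, "yaw": 0, "hand": 0.5}, {"tx": 0.001, "ty": 0.15, "tz": 0.002, "yaw": 0, "hand": 0.5}, {"tx": 0.001, "ty": 0.17, "tz": 0.002, "yaw": 0, "hand": 0.5}, {"tx": 0.001, "ty": 0.179, "tz": 0.002, "yaw": 0, "hand": 0.5}, {"tx": 0.001, "ty": 0.179, "tz": 0.002, "yaw": 0, "hand": 0.5}, {"tx": 0.001, "ty": 0.179, "tz": 0.002, "yaw": 0, "hand": 0.5}]'

```text
clock: 2.45
eef_pos: [448.5, -58.4, 40.2]
ee_rot: [-0.707, 0.707, 0.001, -0.0]
contact_force: [0.9, -0.5, 0.5]
width: 0.499
```

Both views agree on the tin: centre (611.6, 74), 13.4°, rim place (659.2, 85.5). Closing on stone A.

apply_moves --rows '[{"tx": 0, "ty": 0, "tz": 0, "yaw": 0, "hand": 0.3}, {"tx": 0, "ty": 0, "tz": 0, "yaw": 0, "hand": 0.15}, {"tx": 0, "ty": 0, "tz": 0, "yaw": 0, "hand": 0.05}, {"tx": 0, "ty": 0, "tz": 0, "yaw": 0, "hand": 0.0}, {"tx": 0, "ty": 0, "tz": 0, "yaw": 0, "hand": 0.0}, {"tx": 0, "ty": 0, "tz": 0, "yaw": 0, "hand": 0.0}, {"tx": 0, "ty": 0, "tz": 0, "yaw": 0, "hand": 0.0}, {"tx": 0, "ty": 0, "tz": 0, "yaw": 0, "hand": 0.0}]' --grip_force 30

```text
clock: 3.12
eef_pos: [448.4, -57.6, 39.8]
ee_rot: [-0.707, 0.707, 0.001, -0.001]
contact_force: [-0.8, 0.9, 3.6]
width: 0.12
```

apply_moves --rows '[{"tx": 0, "ty": -0.01, "tz": 0, "yaw": 0, "hand": 0.0}, {"tx": 0, "ty": -0.03, "tz": 0, "yaw": 0, "hand": 0.0}, {"tx": 0, "ty": -0.06, "tz": 0, "yaw": 0, "hand": 0.0}, {"tx": 0, "ty": -0.09, "tz": 0, "yaw": 0, "hand": 0.0}, {"tx": 0, "ty": -0.12, "tz": 0, "yaw": 0, "hand": 0.0}, {"tx": 0, "ty": -0.15, "tz": 0, "yaw": 0, "hand": 0.0}, {"tx": 0, "ty": -0.16, "tz": 0, "yaw": 0, "hand": 0.0}, {"tx": 0, "ty": -0.16, "tz": 0, "yaw": 0, "hand": 0.0}, {"tx": 0, "ty": -0.16, "tz": 0, "yaw": 0, "hand": 0.0}]' --grip_force 30

```text
clock: 3.87
eef_pos: [448.0, -57.6, 199.1]
ee_rot: [0.707, -0.707, -0.001, 0.001]
contact_force: [-0.1, -0.2, -1.5]
width: 0.127
```

Run:
```python
from h import *
from rig import capture
for d in (43.4,103.4,163.4): to([611.6,74,200],d)
P=K('wrist'); p,d=capture('wrist'); cv2.imwrite('pics/w3.png',p[:,:,::-1])
```

```text
pos [448.  -57.6 199.1] jaw 0.2 tilt y [-0.  0. -1.] shift m [ 0.164  -0.0009  0.1311] yaw [-43.2 136.8] j [-0.23  0.2   1.92 -0.    1.03 -0.23] t 3.87 w 0.127
pos [448.  -57.6 199.1] jaw 0.2 tilt y [-0.  0. -1.] shift m [ 0.164  -0.0009  0.1311] yaw [  76.8 -103.2] j [-0.23  0.2   1.92 -0.    1.03 -0.23] t 3.87 w 0.127
pos [448.  -57.6 199.1] jaw 0.2 tilt y [-0.  0. -1.] shift m [ 0.164  -0.0009  0.1311] yaw [  16.8 -163.2] j [-0.23  0.2   1.92 -0.    1.03 -0.23] t 3.87 w 0.127
```

View pics/w3.png

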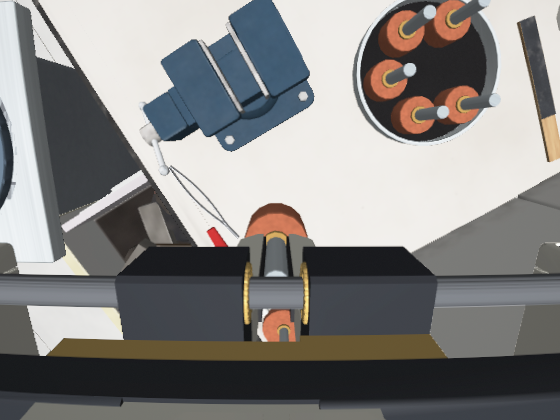

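The stone is held with the shank filling the grip (width 0.127 ≈ 12 mm) and it hangs upright at (275,235). Carrying it over the middle place.

apply_moves --rows '[{"tx": 0.01, "ty": 0, "tz": 0.008, "yaw": 1, "hand": 0.0}, {"tx": 0.03, "ty": 0, "tz": 0.024, "yaw": 3, "hand": 0.0}, {"tx": 0.052, "ty": 0, "tz": 0.042, "yaw": 6, "hand": 0.0}, {"tx": 0.075, "ty": 0, "tz": 0.06, "yaw": 8, "hand": 0.0}, {"tx": 0.098, "ty": 0, "tz": 0.078, "yaw": 10, "hand": 0.0}, {"tx": 0.12, "ty": 0, "tz": 0.096, "yaw": 13, "hand": 0.0}, {"tx": 0.14, "ty": 0, "tz": 0.112, "yaw": 15, "hand": 0.0}, {"tx": 0.156, "ty": 0, "tz": 0.125, "yaw": 17, "hand": 0.0}, {"tx": 0.164, "ty": 0, "tz": 0.131, "yaw": 17, "hand": 0.0}, {"tx": 0.164, "ty": 0, "tz": 0.131, "yaw": 17, "hand": 0.0}, {"tx": 0.164, "ty": 0, "tz": 0.131, "yaw": 17, "hand": 0.0}, {"tx": 0.164, "ty": 0, "tz": 0.131, "yaw": 17, "hand": 0.0}]'

```text
clock: 4.92
eef_pos: [611.0, 73.0, 198.9]
ee_rot: [-0.699, 0.7, -0.104, 0.103]
contact_force: [-0.2, 0.2, -1.2]
width: 0.124
```

Run:
```python
from h import *
from rig import capture
to([611.6,74,44],163.4)
p,d=capture('side'); cv2.imwrite('pics/s2.png',cv2.resize(p[60:240,180:380,::-1],None,fx=3,fy=3,interpolation=2))
```

```text
pos [611.   73.  198.9] jaw -16.8 tilt y [-0.002 -0.    -1.   ] shift m [0.0005 0.1549 0.0012] yaw [ -0.2 179.8] j [ 0.04  0.49  1.49 -0.    1.16  0.34] t 4.92 w 0.124
```

View pics/s2.png

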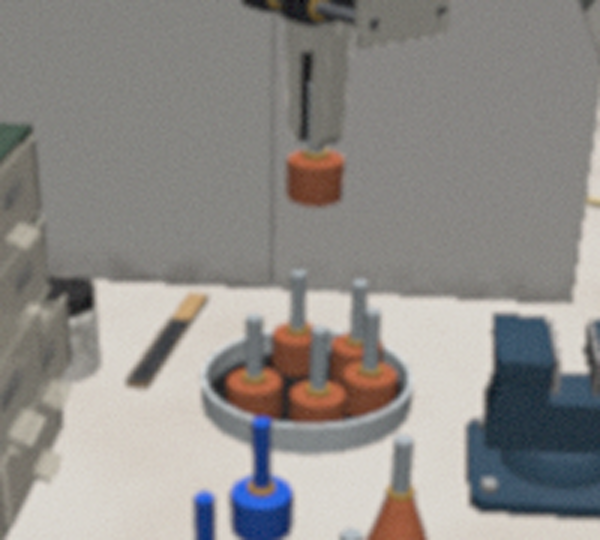

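The stone hangs upright at (315,178) in this crop, above the tin's middle. Lowering it, with a slow finish.

apply_moves --rows '[{"tx": 0, "ty": 0.015, "tz": 0.001, "yaw": 0, "hand": 0.0}, {"tx": 0, "ty": 0.035, "tz": 0.001, "yaw": 0, "hand": 0.0}, {"tx": 0, "ty": 0.055, "tz": 0.001, "yaw": 0, "hand": 0.0}, {"tx": 0, "ty": 0.075, "tz": 0.001, "yaw": 0, "hand": 0.0}, {"tx": 0, "ty": 0.095, "tz": 0.001, "yaw": 0, "hand": 0.0}, {"tx": 0, "ty": 0.11, "tz": 0.001, "yaw": 0, "hand": 0.0}, {"tx": 0, "ty": 0.122, "tz": 0.001, "yaw": 0, "hand": 0.0}, {"tx": 0, "ty": 0.132, "tz": 0.001, "yaw": 0, "hand": 0.0}, {"tx": 0, "ty": 0.14, "tz": 0.001, "yaw": 0, "hand": 0.0}, {"tx": 0, "ty": 0.146, "tz": 0.001, "yaw": 0, "hand": 0.0}, {"tx": 0, "ty": 0.15, "tz": 0.001, "yaw": 0, "hand": 0.0}, {"tx": 0, "ty": 0.152, "tz": 0.001, "yaw": 0, "hand": 0.0}, {"tx": 0, "ty": 0.153, "tz": 0.001, "yaw": 0, "hand": 0.0}, {"tx": 0, "ty": 0.154, "tz": 0.001, "yaw": 0, "hand": 0.0}, {"tx": 0, "ty": 0.154, "tz": 0.001, "yaw": 0, "hand": 0.0}, {"tx": 0, "ty": 0.154, "tz": 0.001, "yaw": 0, "hand": 0.0}]'

```text
clock: 6.3
eef_pos: [612.5, 74.8, 46.0]
ee_rot: [0.7, -0.699, 0.103, -0.104]
contact_force: [-0.1, 0.2, -2.3]
width: 0.122
```

Run:
```python
from h import *
from rig import capture
to([611.6,74,44],163.4); print(get_obs()['contact_force'])
p,d=capture('side'); cv2.imwrite('pics/s3.png',cv2.resize(p[80:230,190:380,::-1],None,fx=4,fy=4,interpolation=2))
```

```text
pos [612.5  74.8  46. ] jaw -16.8 tilt y [ 0.  0. -1.] shift m [-0.0006  0.002  -0.001 ] yaw [ -0.2 179.8] j [0.05 0.68 1.59 0.   0.87 0.34] t 6.3 w 0.122
[-0.14398055  0.22065265 -2.25804323]
```

View pics/s3.png

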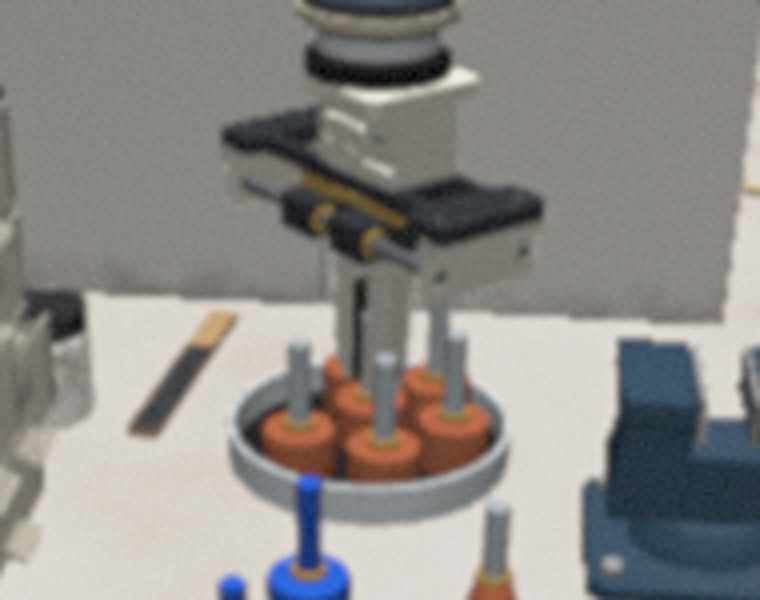

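The stone is in the middle of the tin at (370,400), about 2 mm above the floor, and the force reading shows no contact yet. Lowering the rest in 1 mm steps.

apply_moves --rows '[{"tx": -0.0005, "ty": 0.001, "tz": -0.001, "yaw": 0, "hand": 0.0}, {"tx": -0.0005, "ty": 0.001, "tz": -0.001, "yaw": 0, "hand": 0.0}, {"tx": -0.0005, "ty": 0.002, "tz": -0.001, "yaw": 0, "hand": 0.0}, {"tx": -0.0005, "ty": 0.002, "tz": -0.001, "yaw": 0, "hand": 0.0}, {"tx": -0.0005, "ty": 0.002, "tz": -0.001, "yaw": 0, "hand": 0.0}]'

```text
clock: 6.77
eef_pos: [611.6, 73.9, 43.8]
ee_rot: [0.7, -0.699, 0.103, -0.104]
contact_force: [-0.8, -0.6, 2.3]
width: 0.124
```

The vertical force rose from −2.3 to +2.3 N, so the stone is touching the floor. Opening slowly and withdrawing.

apply_moves --rows '[{"tx": 0, "ty": 0.0005, "tz": 0, "yaw": 0, "hand": 0.0}, {"tx": 0, "ty": 0.0005, "tz": 0, "yaw": 0, "hand": 0.0}, {"tx": 0, "ty": 0.0005, "tz": 0, "yaw": 0, "hand": 0.14}, {"tx": 0, "ty": 0.0005, "tz": 0, "yaw": 0, "hand": 0.18}, {"tx": 0, "ty": 0.0005, "tz": 0, "yaw": 0, "hand": 0.25}, {"tx": 0, "ty": 0.0005, "tz": 0, "yaw": 0, "hand": 0.35}, {"tx": 0, "ty": 0.0005, "tz": 0, "yaw": 0, "hand": 0.35}, {"tx": 0, "ty": 0.0005, "tz": 0, "yaw": 0, "hand": 0.35}, {"tx": 0, "ty": -0.01, "tz": 0, "yaw": 0, "hand": 0.35}, {"tx": 0, "ty": -0.03, "tz": 0, "yaw": 0, "hand": 0.35}, {"tx": 0, "ty": -0.06, "tz": 0, "yaw": 0, "hand": 0.35}, {"tx": 0, "ty": -0.09, "tz": 0, "yaw": 0, "hand": 0.35}, {"tx": 0, "ty": -0.12, "tz": 0, "yaw": 0, "hand": 0.35}, {"tx": 0, "ty": -0.15, "tz": 0, "yaw": 0, "hand": 0.35}, {"tx": 0, "ty": -0.17, "tz": 0, "yaw": 0, "hand": 0.35}, {"tx": 0, "ty": -0.175, "tz": 0, "yaw": 0, "hand": 0.5}, {"tx": 0, "ty": -0.175, "tz": 0, "yaw": 0, "hand": 0.5}, {"tx": 0, "ty": -0.175, "tz": 0, "yaw": 0, "hand": 0.5}]'

```text
clock: 8.27
eef_pos: [611.0, 73.9, 217.9]
ee_rot: [-0.699, 0.7, -0.104, 0.103]
contact_force: [0.1, -0.2, -0.6]
width: 0.488
```

Run:
```python
from h import *
from rig import capture
import pickle
to([428.4,298.4,218],0)
P=K('wrist'); p,d=capture('wrist'); cv2.imwrite('pics/w4.png',p[:,:,::-1]); pickle.dump(P,open('w4.pkl','wb'))
print(proj('w',[[611.6,74,84],[611.6,74,4],[659.2,85.6,4]],P))
```

```text
pos [611.   73.9 217.9] jaw -16.8 tilt y [-0.001 -0.    -1.   ] shift m [-0.2398  0.      0.1619] yaw [-16.8 163.2] j [ 0.04  0.47  1.47 -0.    1.2   0.34] t 8.27 w 0.488
[[275.90052765 198.73499381]
 [275.93526576 185.42225406]
 [309.83028006 165.66786364]]
```

View pics/w4.png

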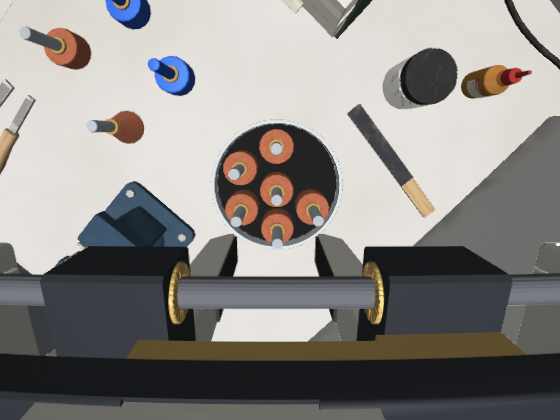

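The wrist view shows stone A in the middle at (277,190), shank top at (277,200) where predicted (275.9,198.7). The empty ring place is at (313,168). Moving on to stone B.

apply_moves --rows '[{"tx": -0.025, "ty": 0, "tz": 0.017, "yaw": 0, "hand": 0.5}, {"tx": -0.05, "ty": 0, "tz": 0.034, "yaw": 0, "hand": 0.5}, {"tx": -0.075, "ty": 0, "tz": 0.051, "yaw": 0, "hand": 0.5}, {"tx": -0.1, "ty": 0, "tz": 0.068, "yaw": 0, "hand": 0.5}, {"tx": -0.125, "ty": 0, "tz": 0.085, "yaw": 0, "hand": 0.5}, {"tx": -0.15, "ty": 0, "tz": 0.102, "yaw": 0, "hand": 0.5}, {"tx": -0.175, "ty": 0, "tz": 0.119, "yaw": 0, "hand": 0.5}, {"tx": -0.2, "ty": 0, "tz": 0.136, "yaw": 0, "hand": 0.5}, {"tx": -0.225, "ty": 0, "tz": 0.152, "yaw": 0, "hand": 0.5}, {"tx": -0.24, "ty": 0, "tz": 0.162, "yaw": 0, "hand": 0.5}, {"tx": -0.24, "ty": 0, "tz": 0.162, "yaw": 0, "hand": 0.5}, {"tx": -0.24, "ty": 0, "tz": 0.162, "yaw": 0, "hand": 0.5}, {"tx": -0.24, "ty": 0, "tz": 0.162, "yaw": 0, "hand": 0.5}]'

```text
clock: 9.4
eef_pos: [428.9, 297.9, 217.8]
ee_rot: [-0.699, 0.7, -0.104, 0.103]
contact_force: [0.8, 0.3, -0.6]
width: 0.504
```

Run:
```python
from h import *
from rig import capture
import pickle
P=K('wrist'); p,d=capture('wrist'); cv2.imwrite('pics/w5.png',p[:,:,::-1]); pickle.dump(P,open('w5.pkl','wb'))
to([428.4,298.4,40])
print(proj('w',[[428.4,298.4,80],[428.4,298.4,0]],P))
a=p[:230]; hsv=cv2.cvtColor(np.ascontiguousarray(a),cv2.COLOR_RGB2HSV)
C=cloud('w',d,P)[:230]
m=(C[...,2]>70)&(C[...,2]<88)&(d[:230]>0)
N,l,s,c=cv2.connectedComponentsWithStats(m.astype(np.uint8))
for i in range(1,N):
    if s[i,4]>8: print(c[i].round(1),s[i,4],plane('w',[c[i]],80,P)[0].round(1))
```

```text
pos [429.1 297.8 218. ] jaw -16.9 tilt y [-0.001 -0.001 -1.   ] shift m [-0.0007  0.178   0.0006] yaw [] j [ 0.52  0.3   1.72 -0.    1.12  0.81] t 9.45 w 0.498
[[274.80248088 197.7032325 ]
 [275.04740945 184.67833544]]
[307.9  98.5] 140 [486.5 381.4  80. ]
[521.5 156.2] 956 [682.3 267.   80. ]
[350.8 155.7] 130 [512.8 317.3  80. ]
[275.2 197. ] 116 [428.9 299.   80. ]
[391.  225.6] 90 [536.4 234.4  80. ]
```

View pics/w5.png

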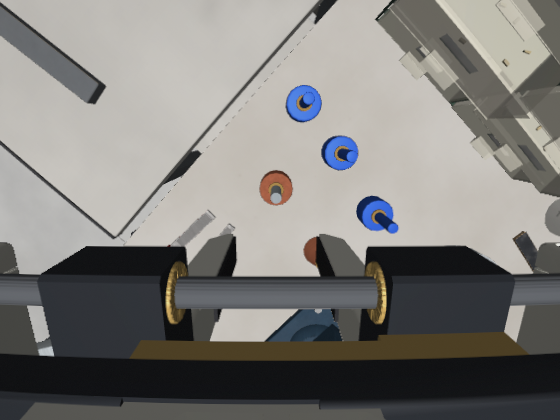

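Stone B is at (276,188), shank top at (275,197), which gives (428.7, 298.7). Neighbours are over 80 mm away. Lowering, then closing.

apply_moves --rows '[{"tx": -0.0005, "ty": 0.03, "tz": 0.001, "yaw": 0, "hand": 0.5}, {"tx": -0.0005, "ty": 0.06, "tz": 0.001, "yaw": 0, "hand": 0.5}, {"tx": -0.0005, "ty": 0.09, "tz": 0.001, "yaw": 0, "hand": 0.5}, {"tx": -0.0005, "ty": 0.12, "tz": 0.001, "yaw": 0, "hand": 0.5}, {"tx": -0.0005, "ty": 0.15, "tz": 0.001, "yaw": 0, "hand": 0.5}, {"tx": -0.0005, "ty": 0.17, "tz": 0.001, "yaw": 0, "hand": 0.5}, {"tx": -0.0005, "ty": 0.178, "tz": 0.001, "yaw": 0, "hand": 0.5}, {"tx": -0.0005, "ty": 0.178, "tz": 0.001, "yaw": 0, "hand": 0.4}, {"tx": -0.0005, "ty": 0.178, "tz": 0.001, "yaw": 0, "hand": 0.25}, {"tx": -0.0005, "ty": 0.178, "tz": 0.001, "yaw": 0, "hand": 0.15}, {"tx": -0.0005, "ty": 0.178, "tz": 0.001, "yaw": 0, "hand": 0.05}, {"tx": -0.0005, "ty": 0.178, "tz": 0.001, "yaw": 0, "hand": 0}, {"tx": -0.0005, "ty": 0.178, "tz": 0.001, "yaw": 0, "hand": 0}, {"tx": -0.0005, "ty": 0.178, "tz": 0.001, "yaw": 0, "hand": 0}, {"tx": -0.0005, "ty": 0.178, "tz": 0.001, "yaw": 0, "hand": 0}]' --grip_force 30

```text
clock: 10.7
eef_pos: [428.9, 299.9, 41.3]
ee_rot: [0.7, -0.699, 0.103, -0.104]
contact_force: [-0.7, -0.6, 7.2]
width: 0.125
```

apply_moves --rows '[{"tx": 0, "ty": -0.01, "tz": 0, "yaw": 0, "hand": 0.0}, {"tx": 0, "ty": -0.03, "tz": 0, "yaw": 0, "hand": 0.0}, {"tx": 0, "ty": -0.06, "tz": 0, "yaw": 0, "hand": 0.0}, {"tx": 0, "ty": -0.09, "tz": 0, "yaw": 0, "hand": 0.0}, {"tx": 0, "ty": -0.12, "tz": 0, "yaw": 0, "hand": 0.0}, {"tx": 0, "ty": -0.15, "tz": 0, "yaw": 0, "hand": 0.0}, {"tx": 0, "ty": -0.16, "tz": 0, "yaw": 0, "hand": 0.0}, {"tx": 0, "ty": -0.16, "tz": 0, "yaw": 0, "hand": 0.0}, {"tx": 0, "ty": -0.16, "tz": 0, "yaw": 0, "hand": 0.0}]'

```text
clock: 11.45
eef_pos: [428.1, 299.4, 199.9]
ee_rot: [-0.699, 0.7, -0.104, 0.103]
contact_force: [-0.5, -0.8, -1.8]
width: 0.125
```

Run:
```python
from h import *
from rig import capture
to([659.2,85.6,200],163.4)
p,d=capture('wrist'); cv2.imwrite('pics/w6.png',p[:,:,::-1])
```

```text
pos [428.1 299.4 199.9] jaw -16.8 tilt y [-0. -0. -1.] shift m [ 2.831e-01 -1.000e-04 -1.377e-01] yaw [ -0.2 179.8] j [0.52 0.32 1.74 0.   1.08 0.81] t 11.45 w 0.125
```

View pics/w6.png

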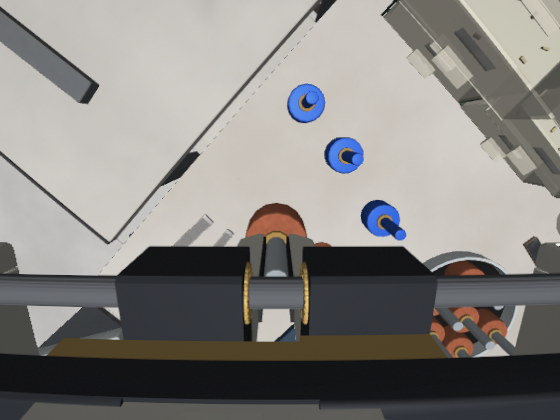

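Stone B is held upright at (275,230). Carrying it over the ring place.

apply_moves --rows '[{"tx": 0.012, "ty": 0, "tz": -0.006, "yaw": 0, "hand": 0.0}, {"tx": 0.036, "ty": 0, "tz": -0.018, "yaw": 0, "hand": 0.0}, {"tx": 0.062, "ty": 0, "tz": -0.03, "yaw": 0, "hand": 0.0}, {"tx": 0.09, "ty": 0, "tz": -0.044, "yaw": 0, "hand": 0.0}, {"tx": 0.118, "ty": 0, "tz": -0.058, "yaw": 0, "hand": 0.0}, {"tx": 0.146, "ty": 0, "tz": -0.071, "yaw": 0, "hand": 0.0}, {"tx": 0.174, "ty": 0, "tz": -0.085, "yaw": 0, "hand": 0.0}, {"tx": 0.202, "ty": 0, "tz": -0.098, "yaw": 0, "hand": 0.0}, {"tx": 0.228, "ty": 0, "tz": -0.111, "yaw": 0, "hand": 0.0}, {"tx": 0.25, "ty": 0, "tz": -0.122, "yaw": 0, "hand": 0.0}, {"tx": 0.267, "ty": 0, "tz": -0.13, "yaw": 0, "hand": 0.0}, {"tx": 0.278, "ty": 0, "tz": -0.135, "yaw": 0, "hand": 0.0}, {"tx": 0.283, "ty": 0, "tz": -0.138, "yaw": 0, "hand": 0.0}, {"tx": 0.283, "ty": 0, "tz": -0.138, "yaw": 0, "hand": 0.0}, {"tx": 0.283, "ty": 0, "tz": -0.138, "yaw": 0, "hand": 0.0}, {"tx": 0.283, "ty": 0, "tz": -0.138, "yaw": 0, "hand": 0.0}]'

```text
clock: 12.83
eef_pos: [658.8, 86.3, 200.4]
ee_rot: [0.7, -0.7, 0.103, -0.103]
contact_force: [0.0, -0.2, -1.5]
width: 0.121
```

Run:
```python
from h import *
from rig import capture
to([659.2,85.6,45],163.4)
p,d=capture('side'); cv2.imwrite('pics/s4.png',cv2.resize(p[60:240,180:380,::-1],None,fx=3,fy=3,interpolation=2))
p,d=capture('scene'); cv2.imwrite('pics/sc4.png',cv2.resize(p[60:240,180:380,::-1],None,fx=3,fy=3,interpolation=2))
```

```text
pos [658.8  86.3 200.4] jaw -16.8 tilt y [-0.001  0.    -1.   ] shift m [ 0.0007  0.1554 -0.0006] yaw [ -0.2 179.8] j [0.06 0.58 1.35 0.   1.22 0.35] t 12.83 w 0.121
```

View pics/s4.png

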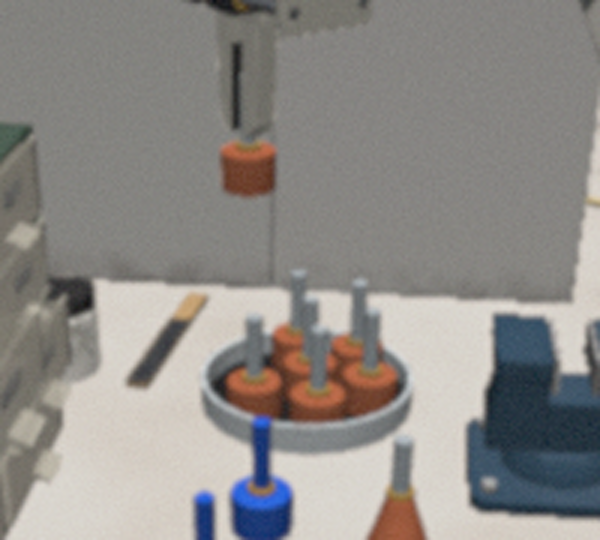

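View pics/sc4.png

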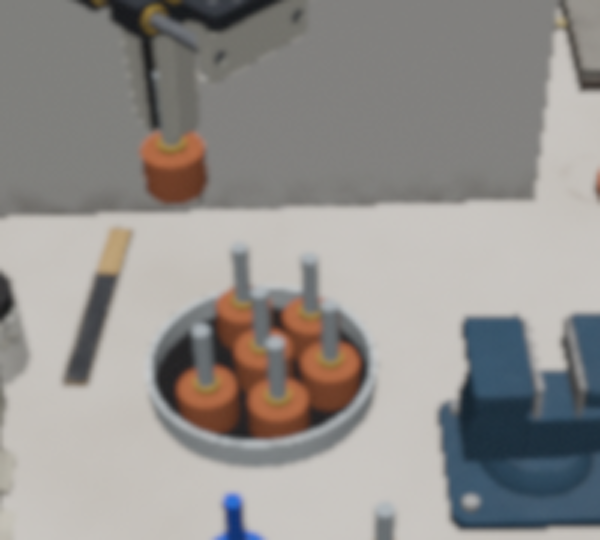

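Stone B hangs upright above the gap, at (248,168) in the side crop, and stone A stands square in the middle. Lowering B.

apply_moves --rows '[{"tx": 0.0005, "ty": 0.015, "tz": 0, "yaw": 0, "hand": 0.0}, {"tx": 0.0005, "ty": 0.035, "tz": 0, "yaw": 0, "hand": 0.0}, {"tx": 0.0005, "ty": 0.055, "tz": 0, "yaw": 0, "hand": 0.0}, {"tx": 0.0005, "ty": 0.075, "tz": 0, "yaw": 0, "hand": 0.0}, {"tx": 0.0005, "ty": 0.095, "tz": 0, "yaw": 0, "hand": 0.0}, {"tx": 0.0005, "ty": 0.11, "tz": 0, "yaw": 0, "hand": 0.0}, {"tx": 0.0005, "ty": 0.122, "tz": 0, "yaw": 0, "hand": 0.0}, {"tx": 0.0005, "ty": 0.132, "tz": 0, "yaw": 0, "hand": 0.0}, {"tx": 0.0005, "ty": 0.14, "tz": 0, "yaw": 0, "hand": 0.0}, {"tx": 0.0005, "ty": 0.146, "tz": 0, "yaw": 0, "hand": 0.0}, {"tx": 0.0005, "ty": 0.15, "tz": 0, "yaw": 0, "hand": 0.0}, {"tx": 0.0005, "ty": 0.152, "tz": 0, "yaw": 0, "hand": 0.0}, {"tx": 0.0005, "ty": 0.153, "tz": 0, "yaw": 0, "hand": 0.0}, {"tx": 0.0005, "ty": 0.153, "tz": 0, "yaw": 0, "hand": 0.0}, {"tx": 0.0005, "ty": 0.153, "tz": 0, "yaw": 0, "hand": 0.0}]'

```text
clock: 14.18
eef_pos: [660.2, 85.5, 48.1]
ee_rot: [0.7, -0.699, 0.103, -0.104]
contact_force: [0.0, 0.1, -1.5]
width: 0.119
```

Run:
```python
from h import *
to([659.2,85.6,45],163.4)
```

```text
pos [660.2  85.5  48.1] jaw -16.8 tilt y [ 0.001  0.    -1.   ] shift m [-0.001   0.0031 -0.0001] yaw [ -0.2 179.8] j [ 0.06  0.75  1.44 -0.    0.95  0.35] t 14.18 w 0.119
```

apply_moves --rows '[{"tx": -0.001, "ty": 0.001, "tz": 0, "yaw": 0, "hand": 0.0}, {"tx": -0.001, "ty": 0.001, "tz": 0, "yaw": 0, "hand": 0.0}, {"tx": -0.001, "ty": 0.002, "tz": 0, "yaw": 0, "hand": 0.0}, {"tx": -0.001, "ty": 0.0025, "tz": 0, "yaw": 0, "hand": 0.0}, {"tx": -0.001, "ty": 0.0025, "tz": 0, "yaw": 0, "hand": 0.0}, {"tx": -0.001, "ty": 0.0025, "tz": 0, "yaw": 0, "hand": 0.0}]'

```text
clock: 14.68
eef_pos: [659.1, 85.7, 45.4]
ee_rot: [0.7, -0.699, 0.103, -0.104]
contact_force: [-1.8, -0.8, 2.7]
width: 0.123
```

The vertical force went from −1.5 to +2.7 N, so B is touching. One more 0.5 mm, then release and withdraw.

apply_moves --rows '[{"tx": 0, "ty": 0.0005, "tz": 0, "yaw": 0, "hand": 0.0}, {"tx": 0, "ty": 0.0005, "tz": 0, "yaw": 0, "hand": 0.0}, {"tx": 0, "ty": 0.0005, "tz": 0, "yaw": 0, "hand": 0.14}, {"tx": 0, "ty": 0.0005, "tz": 0, "yaw": 0, "hand": 0.18}, {"tx": 0, "ty": 0.0005, "tz": 0, "yaw": 0, "hand": 0.25}, {"tx": 0, "ty": 0.0005, "tz": 0, "yaw": 0, "hand": 0.35}, {"tx": 0, "ty": 0.0005, "tz": 0, "yaw": 0, "hand": 0.35}, {"tx": 0, "ty": 0.0005, "tz": 0, "yaw": 0, "hand": 0.35}, {"tx": 0, "ty": -0.01, "tz": 0, "yaw": 0, "hand": 0.35}, {"tx": 0, "ty": -0.03, "tz": 0, "yaw": 0, "hand": 0.35}, {"tx": 0, "ty": -0.06, "tz": 0, "yaw": 0, "hand": 0.35}, {"tx": 0, "ty": -0.09, "tz": 0, "yaw": 0, "hand": 0.35}, {"tx": 0, "ty": -0.12, "tz": 0, "yaw": 0, "hand": 0.35}, {"tx": 0, "ty": -0.15, "tz": 0, "yaw": 0, "hand": 0.35}, {"tx": 0, "ty": -0.17, "tz": 0, "yaw": 0, "hand": 0.35}, {"tx": 0, "ty": -0.175, "tz": 0, "yaw": 0, "hand": 0.5}, {"tx": 0, "ty": -0.175, "tz": 0, "yaw": 0, "hand": 0.5}, {"tx": 0, "ty": -0.175, "tz": 0, "yaw": 0, "hand": 0.5}]'

```text
clock: 16.18
eef_pos: [658.5, 85.7, 219.3]
ee_rot: [-0.699, 0.7, -0.104, 0.103]
contact_force: [-0.8, 0.3, 0.1]
width: 0.482
```

Run:
```python
from h import *
from rig import capture
to([659.2,85.6,218],163.4)
P=K('wrist'); p,d=capture('wrist')
C=cloud('w',d,P)
m=(C[...,2]>76)&(C[...,2]<92)&(d>0); m[232:]=0
N,l,s,c=cv2.connectedComponentsWithStats(m.astype(np.uint8))
for i in range(1,N):
    if s[i,4]>8:
        w=plane('w',[c[i]],84,P)[0]; print(c[i].round(1),s[i,4],w.round(1),'med z',np.median(C[l==i][:,2]).round(1),'d centre',np.hypot(*(w[:2]-[611.6,74])).round(1),'d rim',np.hypot(*(w[:2]-[659.2,85.6])).round(1))
q=p[90:290,200:400,::-1]; cv2.imwrite('pics/w7.png',cv2.resize(q,None,fx=3,fy=3,interpolation=2))
p,d=capture('side'); cv2.imwrite('pics/s5.png',cv2.resize(p[110:230,220:340,::-1],None,fx=4,fy=4,interpolation=2))
```

```text
pos [658.5  85.7 219.3] jaw -16.8 tilt y [-0.001 -0.    -1.   ] shift m [0.0007 0.0013 0.0001] yaw [ -0.2 179.8] j [ 0.06  0.56  1.33 -0.    1.26  0.35] t 16.18 w 0.482
[273.9  28. ] 308 [703.  237.2  84. ] med z 84.1 d centre 187.0 d rim 157.8
[323.4  22.3] 132 [747.3 228.9  84. ] med z 84.3 d centre 206.0 d rim 168.2
[57.4 11.9] 147 [517.5 312.7  84. ] med z 78.8 d centre 256.6 d rim 267.7
[114.1  92.9] 129 [541.5 228.9  84. ] med z 78.8 d centre 170.1 d rim 185.5
[477.5  98.9] 59 [873.3 123.5  84. ] med z 83.7 d centre 266.3 d rim 217.4
[514.5 189.1] 1208 [898.6  23.8  84. ] med z 84.0 d centre 291.4 d rim 247.3
[ 56.5 151.3] 109 [462.5 196.1  84. ] med z 78.9 d centre 192.7 d rim 225.6
[234.1 173.5] 117 [626.6 122.   84. ] med z 83.1 d centre 50.3 d rim 48.9
[194.7 197.7] 115 [580.4 110.4  84. ] med z 83.0 d centre 47.9 d rim 82.6
[276.  199.5] 110 [658.8  84.6  84. ] med z 82.8 d centre 48.4 d rim 1.0
[235.9 222.5] 112 [612.2  73.5  84. ] med z 82.9 d centre 0.8 d rim 48.5
```

View pics/w7.png

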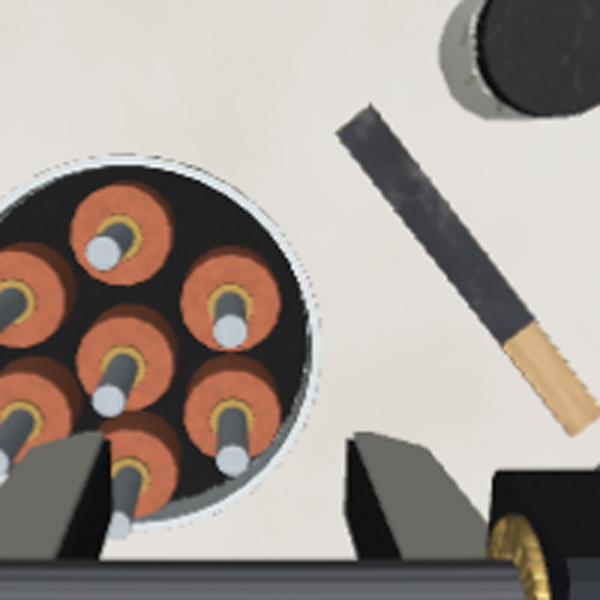

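View pics/s5.png

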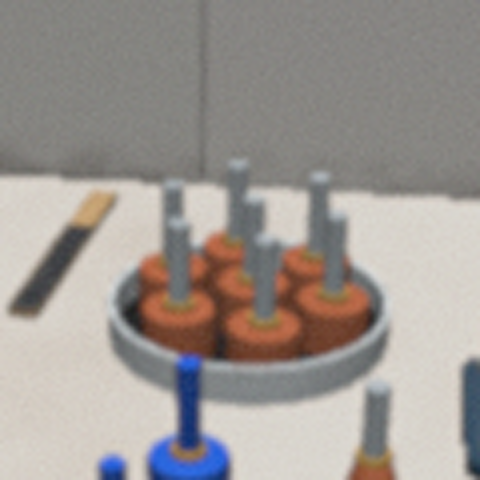

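Both stones stand in their places, at (125,360) and (231,300) in the wrist crop, level with their cemented neighbours. Their shank tops are within 1 mm of the place centres and at the same height as the others. The gripper is clear, so I'm handing in.

```bash
python3 -c "
from rig import robot,get_obs
robot.job_done(); print(get_obs()['clock'])"
```

```text
the job is handed in; nothing more can be done
the job is handed in; nothing more can be done
```

I put the two straight stones in the tin and handed the job in at about 16.3 s of the 51 s allowed. The stone from behind the vice went into the middle place and the one from the front of the worktop into the empty ring place. I left the cone, the flat wheel and the blue look-alikes where they were.

- **Position:** in the last wrist picture the shank tops were 0.8 mm (middle) and 1.0 mm (ring) from their place centres.
- **Height:** the shank tops read 82.9 and 82.8 mm, against 83.1 and 83.0 mm for the cemented neighbours, so both stand on the floor.
- **Upright and clear:** both stones look upright in the side view. The open gripper was about 130 mm above the shank tops at hand-in.
- **Touchdown:** I lowered the last few millimetres slowly until the vertical force changed by about 4 to 5 N, then opened the gripper.

One move call was refused before anything moved, because its rows left out a required value; I sent it again complete. No check failed or disagreed.

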